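# Serve the office cookie with a lifter

## Task

The black lifter is tucked handle-first under the monitor riser. Draw it out by its blade, leave it lying flat on the desk clear of the riser and let go, then take it again by its handle, slide it under the big cookie on the baking sheet, lift the cookie on it and set it gently in the middle of the white plate, lying flat and right way up. Finally lay the lifter flat on the desk; never touch the cookie with the hand or drop it, and leave the mug and the stapler alone.

Things in the scene. Friction and masses are not known exactly. Their poses are not given: they have to be found in the camera images.
- lifter: Black nylon lifter (spatula), 195 mm long, 150 g; rests stably on its flat blade, handle in the air. Origin: centre of the blade's underside; x from handle to nose, z up. Blade 90 mm long (x -45 to +45 mm), 66 wide, 6 thick from x -45 to +20, then tapering to 1.5 mm at the nose. At the start it lies on the desk, about 80 mm of blade sticking out from under the riser's front, the rest under it.
- lifter_handle (a point): Grip point in the middle of the lifter's handle: lifter x -95 mm, 38 mm above the blade's underside; axes as the lifter's. The handle is a level flat-sided bar, x -58 to -150 mm, 20 mm wide, 16 mm high, joined to the blade's rear by a steep neck 22 mm wide (x -43 to -66 mm).
- lifter_nose (a point): Middle of the blade's front edge, underside: lifter x +45 mm, z 0.
- riser: Wooden monitor riser fixed to the desk: board 200 mm deep (x), 360 wide (y), underside 58 and top 70 mm above the desk, on two 12 mm side panels at y +-174 mm; open in front and behind. A fixed 12 mm thick notebook and the stapler lie on it. Origin: under its centre, on the desk. Its front, whence the lifter sticks out, faces its own -x; front edge at x -100 mm.
- sheet: Aluminium baking sheet fixed to the desk, 200 by 200 mm, 3 thick, rimless but for one upright lip along its +x edge: 16 mm high, 4 thick, inner face at x +96 mm. Origin: centre of its underside, on the desk. The cookie slides on it when pushed and can be backed against the lip.
- cookie: Big hard chocolate-chip cookie lying on the sheet: rigid disc 110 mm across, 15 thick, about 90 g. Origin: centre of its underside, z up. The underside is flat to radius 44 mm, then bevels up to 7 mm height at radius 55, so a blade enters below the edge. Slippery on everything (friction about 0.3): it slides off a blade tipped more than about 25 to 30 degrees.
- plate: White dinner plate, 220 mm in diameter, 18 mm high at the rim, loose on the desk, 0.6 kg. Origin: centre of its underside. Its inner floor is 5 mm above the desk and flat to about 65 mm radius, then rises gently to the rim.
- mug: Mug, 80 mm diameter, 95 mm high; bystander. Origin: centre of its underside.
- stapler: Stapler, 140 mm long, about 46 mm high, lying on the riser; bystander. Origin: centre of its underside.
Things that resemble listed ones, but are neither listed nor needed, are in the scene too. Leave any pink look-alike of the lifter alone. Leave any purple look-alike of the plate alone.

How it is judged:
By the outcome, as a careful person would: the job done as asked, in the order asked, and still so for the second after the job is handed in, with the robot touching nothing.
It also fails if it takes over 72 s, if anything falls off the work surface, if the arm or the gripper's body presses on something with over 40 N, if the wrist force passes 120 N, or if a joint passes its speed limit or range.

## Robot

A 7-joint arm with a two-finger parallel gripper is mounted at the origin on the work surface. World frame = base frame: x ahead of the robot, y to its left, z up, the work surface at z = 0. Lengths are in mm, angles in rad, forces in N, time in s.
With the tool pointing down it reaches from about 400 to 875 mm from the base axis. Payload 4.4 kg.
Tool frame: the origin (TCP) lies at the very end of the fingers, on their centre line; the grasp point (between the pads) lies 19 mm behind it; y points along the fingers, z is the direction in which the jaws open and shut, and the axes are right-handed (so a half turn about y gives the same grasp; the last joint's range is limited). The gripper opens to 85 mm and grips with 20 to 120 N. Pads are 22 mm wide; open, the fingers measure 114 mm over their backs; the gripper's body (76 mm by 85 mm) begins 54 mm behind the grasp point. The pads swing forward as they close: fully open they stand 13 mm farther back than shut.
Start: joints at [1.16, 0.628, 0.038, 1.517, -0.027, 0.996, -0.02], TCP at [219.733, -611.748, 231.313] pointing down, gripper open.
Joint ranges: [-3.06, 3.06], [-0.37, 2.12], [-1.25, 1.32], [0.18, 2.47], [-1.1, 4.24], [0.23, 1.98], [-2.94, 2.94]. Speed limits (rad/s): [2.57, 2.57, 3.14, 3.14, 3.14, 3.14, 3.14].

## Interface

Orientations are given as [roll, pitch, yaw] about the fixed x, y, z axes, in that order (R = Rz(yaw) Ry(pitch) Rx(roll)).
In Python, from cell import * gives the robot as it stands.
- The arm moves only by the tool apply_moves, never from a script. Its argument "targets" is a list of rows, each a list of 6 numbers: the shift along the tool's x, y, z in units of 40 mm (1.0 is 40 mm), then the turn, a rotation vector about the tool's x, y, z in units of 8 degrees (1.0 is 8 degrees). A call has 1 to 12 rows; each row shifts and turns the commanded pose from where the row before left it, along the tool's axes as they then stand; what a row does not reach is not made up. A row lasts 1/8 s, in which the tool goes at most 62.5 mm and 10.7 degrees, less where a joint would pass 70% of its speed; a pose out of reach is approached as far as the arm can. A call is refused whole if a number of a shift passes 1 or a number of a turn 1, either way. A call with a gripper value outside its range is refused whole. "jaw" is the gripper command: -1 is shut, 1 is fully open, values between are in proportion, set as the call begins (left out, the last holds). The fingers move at their own pace and stop on an object; the grip force is fixed at half the most. Time passes only in rows, so rows that do not move let the fingers close. It gives the time, the measured TCP pose, the force and the opening at its end, in the units of the state.
- read_state(): the state, without advancing time (a new reading comes with each control period).
- get_image(name): name is "scene" or "top"; returns the picture (480x640x3 uint8, red, green, blue); there is no depth.
- calibration(name): a dict with "fx", "fy", "cx", "cy" (pixels), "k1" (the pictures are not rectified: a ray, as slopes to the right and down, at radius r is drawn at 1 + k1 r^2 times it, then the intrinsics apply), "world_from_camera" (4x4, takes a point from camera to world coordinates). Camera axes: x right, y down, z forward; pixel columns grow to the right and rows downward; lengths in mm; the calibration is good to about 2 mm. A picture is of the moment at which its call begins. calibration takes no time and is no camera call.
- finish_job(): hands the job in, once; it reports no verdict.
The state is a dict: "clock": time; "qpos": joint angles; "qd": joint speeds; "tau": joint torques, N m; "eef_pos": TCP position; "tool_rot": TCP orientation; "force": force on the tool from outside, world axes, zero at the start; "torque": the same for the moment, N m; "width": finger opening in mm.
Only numpy, scipy, OpenCV 4.12 (cv2) and the standard library are available. Lean on these libraries where they do the work, as an engineer would, in place of code of your own. Each camera call takes 0.05 s, during which the arm holds its last target. There are 200 camera calls.

## Working session

There is one attempt and no reset: what is moved stays moved. The work goes in short steps, Python scripts to look and compute and a tool call to move; the robot and the scene stay as the last step left them, time stands still between calls to the robot, and variables do not carry over. Pictures are saved under pics/ and viewed, about 8 in all and at most 12, crops included, and the job is handed in when it is done.

Besides the shell and the picture viewer there is one more tool, called after "Request:" as name(argument=value, ...) on one line, values as JSON. apply_moves: Moves the arm, as the interface text tells. Its arguments: {"type":"object","properties":{"targets":{"type":"array"},"jaw":{"type":"number"}},"required":["targets"]}

```bash
ls; mkdir -p pics
python3 - <<'E'
from cell import *
import cv2,numpy as np
for n in("top","scene"):
    im=get_image(n); cv2.imwrite(f"pics/{n}0.png",im[:,:,::-1])
    c=calibration(n); print(n,{k:(np.round(v,3).tolist() if k=="world_from_camera" else v) for k,v in c.items()})
print(read_state())
E
```

```text
pics
top {'fx': 546.429380962284, 'fy': 546.429380962284, 'cx': 313.2582269729303, 'cy': 247.01581300947842, 'k1': -0.06533209518420127, 'world_from_camera': [[-0.023, -0.994, 0.104, 354.509], [-1.0, 0.023, 0.003, 25.456], [-0.005, -0.104, -0.995, 1314.409], [0.0, 0.0, 0.0, 1.0]]}
scene {'fx': 602.7525173774217, 'fy': 602.7525173774217, 'cx': 324.2886939003804, 'cy': 245.26187109274375, 'k1': -0.20921383836420498, 'world_from_camera': [[-0.407, 0.788, -0.462, 1041.194], [0.913, 0.355, -0.2, 240.13], [0.007, -0.503, -0.864, 1087.775], [0.0, 0.0, 0.0, 1.0]]}
{'clock': 0.1, 'qpos': array([ 1.16019392,  0.62927126,  0.03844113,  1.5182552 , -0.02700325,
        0.99630517, -0.02000967]), 'qd': array([ 0.00057976, -0.00275366, -0.0005263 , -0.00270485,  0.00103717,
        0.00165528,  0.00208711]), 'tau': array([ 1.83842661e-03, -5.64538586e+01,  1.22970521e+00, -1.93974137e+01,
        1.11177834e-02,  5.38741195e-03, -9.66982952e-06]), 'eef_pos': array([ 219.55052611, -611.20681166,  230.4736506 ]), 'tool_rot': array([-1.57251747e+00, -1.32595254e-05, -2.79679845e+00]), 'force': array([0.0271263 , 0.33513316, 0.02938713]), 'torque': array([-0.00398325,  0.00824027,  0.04868543]), 'width': 85.39967990148789}
```

View pics/top0.png

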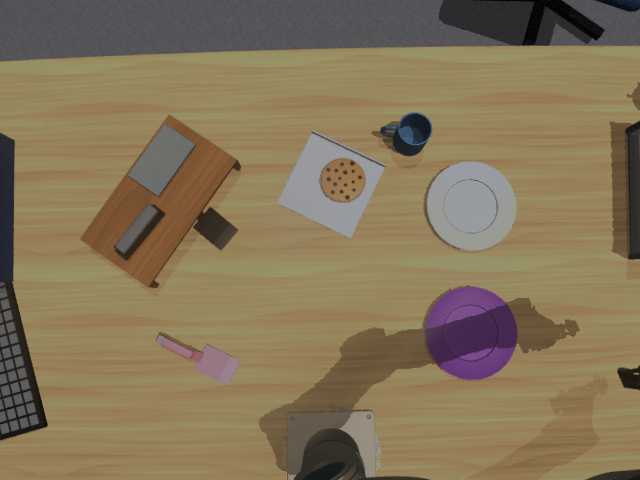

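View pics/scene0.png

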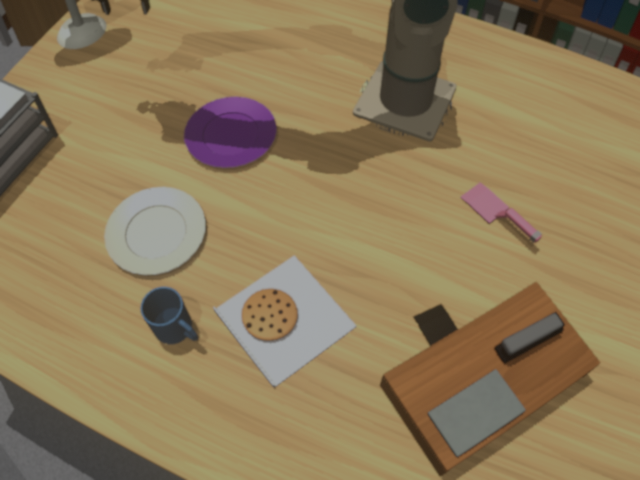

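Top view: lifter blade at about (217,228), sticking out of the riser at (160,200). Sheet at (331,185) with its lip on the far edge (313,132)–(385,166). Cookie at (343,180), plate (471,206), mug (412,133). The pink and purple decoys are at (200,357) and (471,333). The scene view agrees.

```bash
cat > h.py <<'E'
from cell import *
import cv2,numpy as np
from scipy.spatial.transform import Rotation as R
def px2w(n,uv,z):
    c=calibration(n);K=np.array([[c["fx"],0,c["cx"]],[0,c["fy"],c["cy"]],[0,0,1]])
    p=cv2.undistortPoints(np.float32(uv).reshape(-1,1,2),K,np.array([c["k1"],0,0,0.]))[:,0]
    T=c["world_from_camera"];d=np.c_[p,np.ones(len(p))]@T[:3,:3].T
    return T[:3,3]+d*((z-T[2,3])/d[:,2])[:,None]
def blobs(im,lo,hi,roi,amin=80):
    """HSV mask in roi (x0,y0,x1,y1) -> contours, biggest first"""
    m=cv2.inRange(cv2.cvtColor(im,cv2.COLOR_RGB2HSV),np.array(lo),np.array(hi))
    k=np.zeros_like(m);k[roi[1]:roi[3],roi[0]:roi[2]]=1
    cs=cv2.findContours(m*k,cv2.RETR_EXTERNAL,cv2.CHAIN_APPROX_NONE)[0]
    return sorted([c for c in cs if cv2.contourArea(c)>amin],key=cv2.contourArea)[::-1]
def downR(zdir):
    """tool pointing down, jaw (tool z) along horizontal angle zdir"""
    y=np.array([0,0,-1.]);z=np.array([np.cos(zdir),np.sin(zdir),0]);return R.from_matrix(np.c_[np.cross(y,z),y,z])
def go(p,Rt,s=None,p0=None,R0=None):
    """tool-frame shift (units 40mm) and turn (units 8deg) from the present pose"""
    s=s or read_state()
    R0=R0 or R.from_euler("xyz",s["tool_rot"]);p0=s["eef_pos"] if p0 is None else p0
    sh=R0.inv().apply(np.array(p)-p0)/40;tn=np.degrees((R0.inv()*Rt).as_rotvec())/8
    print("pos",np.round(p0,1),"shift",np.round(sh,2),"turn",np.round(tn,2));return sh,tn
E
python3 - <<'E'
from h import *
t=get_image("top");s=get_image("scene")
def show(name,n,c,z):
    w=px2w(n,c.reshape(-1,2),z)[:,:2].astype(np.float32)
    (cx,cy),r=cv2.minEnclosingCircle(w);b=cv2.minAreaRect(w)
    M=cv2.moments(w.reshape(-1,1,2));print(name,n,"cen",np.round([M['m10']/M['m00'],M['m01']/M['m00']],1),"circ",np.round([cx,cy,r],1),"box",np.round(cv2.boxPoints(b),0).tolist(),"ang",round(b[2],1))
hsv=lambda im,u,v:cv2.cvtColor(im,cv2.COLOR_RGB2HSV)[v,u].tolist()
print("hsv blade",hsv(t,217,228),hsv(s,436,324),"sheet",hsv(t,310,205),hsv(s,310,350),"plate",hsv(t,440,206),hsv(s,120,235),"cookie",hsv(t,343,175),hsv(s,262,300),"riser",hsv(t,170,225))
for n,im,roi in(("top",t,(265,120,400,250)),("scene",s,(205,245,365,390))):
    c=blobs(im,(0,0,110),(180,45,255),roi)
    if c: show("sheet",n,c[0],3)
    c=blobs(im,(5,70,60),(22,255,255),(325,150,372,208) if n=="top" else (238,285,302,345))
    if c: show("cookie",n,c[0],16)
for n,im,roi in(("top",t,(420,155,525,255)),("scene",s,(95,180,215,285))):
    c=blobs(im,(0,0,110),(180,60,255),roi)
    if c: show("plate",n,c[0],16)
for n,im,roi in(("top",t,(190,200,245,255)),("scene",s,(405,295,470,350))):
    c=blobs(im,(0,0,0),(180,255,75),roi)
    if c: show("blade",n,c[0],5)
print("riser front edge top z70",np.round(px2w("top",[(238,160),(152,285)],70),0).tolist())
w=cv2.resize(t[190:260,185:255],None,fx=8,fy=8,interpolation=cv2.INTER_NEAREST);cv2.imwrite("pics/bl.png",w[:,:,::-1])
E
```

```text
hsv blade [19, 91, 53] [18, 87, 50] sheet [120, 7, 156] [102, 8, 167] plate [60, 3, 154] [37, 20, 165] cookie [16, 125, 151] [16, 132, 160] riser [13, 152, 131]
sheet top cen [643.3 -15.8] circ [642.9 -16.7 138.7] box [[510.0, -60.0], [685.0, -150.0], [777.0, 28.0], [602.0, 118.0]] ang 62.6
cookie top cen [652.  -47.3] circ [652.  -44.3  54.7] box [[598.0, -96.0], [705.0, -99.0], [707.0, -4.0], [601.0, -1.0]] ang 88.6
sheet scene cen [642.6 -15.4] circ [641.8 -17.1 140.4] box [[506.0, -61.0], [683.0, -154.0], [778.0, 28.0], [600.0, 120.0]] ang 62.4
cookie scene cen [652.3 -42.4] circ [652.3 -42.6  54.7] box [[581.0, -16.0], [626.0, -113.0], [724.0, -68.0], [679.0, 29.0]] ang 24.6
plate top cen [ 583.  -355.2] circ [ 583.  -355.1  110.4] box [[433.0, -317.0], [544.0, -505.0], [733.0, -393.0], [622.0, -205.0]] ang 30.6
plate scene cen [ 578.9 -354. ] circ [ 578.9 -354.2  111.4] box [[436.0, -415.0], [638.0, -498.0], [722.0, -293.0], [520.0, -210.0]] ang 67.7
blade top cen [544.1 269.1] circ [543.1 270.1  52.4] box [[490.0, 255.0], [539.0, 213.0], [602.0, 287.0], [553.0, 329.0]] ang 49.6
blade scene cen [534.8 259.8] circ [536.  259.9  43.3] box [[490.0, 255.0], [540.0, 215.0], [580.0, 265.0], [530.0, 305.0]] ang 51.2
riser front edge top z70 [[693.0, 201.0, 70.0], [405.0, 401.0, 70.0]]
```

View pics/bl.png

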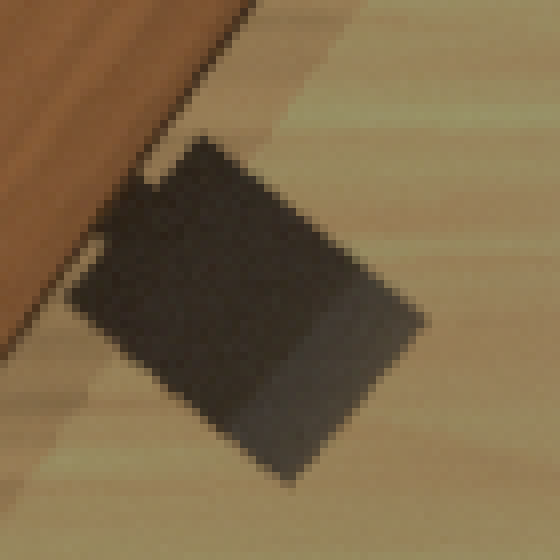

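Run:
```python
from h import *
rr,rl=px2w("top",[(210.4,206.9),(193.5,227.1)],6);nr,nl=px2w("top",[(238.4,230),(221.3,250.6)],1.5)
print(np.round([rr,rl,nr,nl],1).tolist())
rm,nm=(rr+rl)/2,(nr+nl)/2;d=(nm-rm)[:2];L=np.hypot(*d);d/=L
print("len",L,"wid",np.linalg.norm(rr-rl),np.linalg.norm(nr-nl),"yaw",np.degrees(np.arctan2(d[1],d[0])),"centre",(rm+nm)[:2]/2)
c=(rm+nm)[:2]/2
a,b=px2w("top",[(238,160),(152,285)],70)[:,:2];e=(b-a)/np.linalg.norm(b-a);n=np.array([e[1],-e[0]])*-1
print("normal",n,"centre to front",(c-a)@n)
yaw=np.arctan2(d[1],d[0])
g=c+10*d;Rt=downR(yaw+np.pi/2)
go([*g,110],Rt)
go([*g,110],Rt,R0=Rt)
```

```text
[[594.9, 277.7, 6.0], [546.2, 319.1, 6.0], [537.1, 210.4, 1.5], [487.8, 252.3, 1.5]]
len 88.73175970849657 wid 63.85833058337769 64.73679422846358 yaw -130.90285385883968 centre [541.5012403  264.88836363]
normal [-0.57135766 -0.82070118] centre to front 33.60431326835325
pos [ 219.6 -611.4  230.7] shift [-14.76   3.04 -17.77] turn [ 0.01 -3.67 -0.  ]
pos [ 219.6 -611.4  230.7] shift [-21.58   3.02  -8.26] turn [0. 0. 0.]
```

Request:
apply_moves(targets=[[0,0,0,0,-1,0],[0,0,0,0,-1,0],[0,0,0,0,-1,0],[0,0,0,0,-0.67,0],[-0.98,0,-0.375,0,0,0],[-0.98,0,-0.375,0,0,0],[-0.98,0,-0.375,0,0,0],[-0.98,0,-0.375,0,0,0],[-0.98,0,-0.375,0,0,0],[-0.98,0,-0.375,0,0,0],[-0.98,0,-0.375,0,0,0],[-0.98,0,-0.375,0,0,0]], jaw=1)

```text
clock: 1.7
eef_pos: [334.6, -294.8, 231.4]
tool_rot: [-1.57, 0.0, -2.285]
force: [0.8, -0.9, -1.0]
width: 85.4
```

Request:
apply_moves(targets=[[-0.98,0,-0.375,0,0,0],[-0.98,0,-0.375,0,0,0],[-0.98,0,-0.375,0,0,0],[-0.98,0,-0.375,0,0,0],[-0.98,0,-0.375,0,0,0],[-0.98,0,-0.375,0,0,0],[-0.98,0,-0.375,0,0,0],[-0.98,0,-0.375,0,0,0],[-0.98,0,-0.375,0,0,0],[-0.98,0.5,-0.375,0,0,0],[-0.98,0.5,-0.375,0,0,0],[-0.98,0.8,-0.375,0,0,0]])

```text
clock: 3.2
eef_pos: [507.4, 178.8, 159.3]
tool_rot: [-1.569, 0.002, -2.285]
force: [-0.3, -1.1, -0.1]
width: 85.4
```

Run:
```python
from h import *
yaw=np.radians(-130.9);Rt=downR(yaw+np.pi/2)
get_image("top")
go([532.3,254.3,20],Rt)
```

```text
pos [506.4 185.3 155.2] shift [-1.72  3.39 -0.61] turn [ 0.03  0.04 -0.02]
```

Request:
apply_moves(targets=[[-0.86,0,-0.3,0,0,0],[-0.86,0,-0.31,0,0,0],[0,0.8,0,0,0,0],[0,0.8,0,0,0,0],[0,0.8,0,0,0,0],[0,0,0,0,0,0]])

```text
clock: 4.0
eef_pos: [530.8, 244.2, 61.2]
tool_rot: [-1.573, -0.005, -2.284]
force: [1.2, -0.2, -0.0]
width: 85.4
```

Run:
```python
from h import *
yaw=np.radians(-130.9);Rt=downR(yaw+np.pi/2)
im=get_image("top");s=get_image("scene")
cv2.imwrite("pics/d1.png",np.hstack([cv2.resize(im[170:290,160:280],(480,480)),cv2.resize(s[250:370,380:460],(320,480))])[:,:,::-1])
go([532.3,254.3,5],Rt); print(read_state()["force"])
```

```text
pos [533.  245.4  63.9] shift [-0.16  1.47 -0.16] turn [-0.  0. -0.]
[ 0.85423085 -0.69968304  0.81823368]
```

View pics/d1.png

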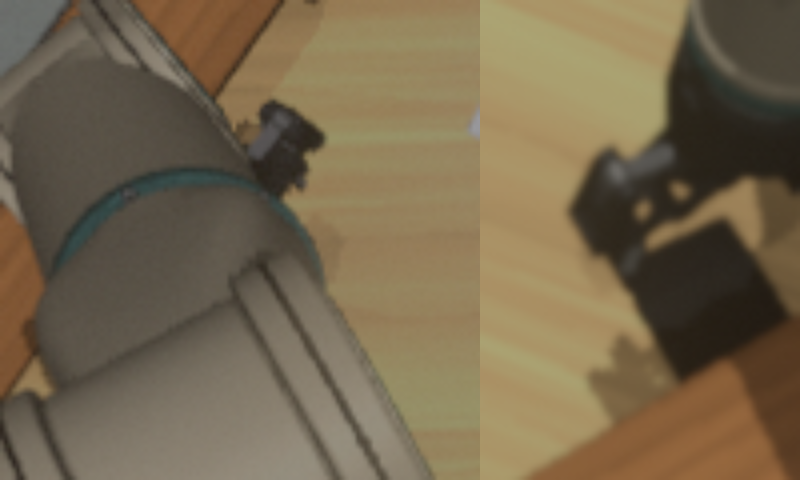

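Request:
apply_moves(targets=[[-0.16,0,-0.16,0,0,0],[0,0.4,0,0,0,0],[0,0.4,0,0,0,0],[0,0.3,0,0,0,0],[0,0,0,0,0,0]])

```text
clock: 4.72
eef_pos: [531.0, 253.7, 17.7]
tool_rot: [-1.572, -0.003, -2.284]
force: [-0.5, 0.3, 0.2]
width: 85.1
```

Run:
```python
from h import *
yaw=np.radians(-130.9);Rt=downR(yaw+np.pi/2)
get_image("top")
go([532.3,254.3,0],Rt); s=read_state();print(s["force"],s["torque"])
```

```text
pos [531.6 254.   18.5] shift [-0.02  0.46  0.01] turn [0.   0.   0.01]
[-0.41932837 -0.01523996  0.2540846 ] [-0.00867421 -0.03164371 -0.02812079]
```

Request:
apply_moves(targets=[[0,0.25,0,0,0,0],[0,0.15,0,0,0,0],[0,0.1,0,0,0,0],[0,0.05,0,0,0,0],[0,0,0,0,0,0]], jaw=0.75)

```text
clock: 5.4
eef_pos: [532.0, 254.4, -2.7]
tool_rot: [-1.571, -0.0, -2.284]
force: [0.7, -0.2, 0.3]
width: 75.0
```

Request:
apply_moves(targets=[[0,0.05,0,0,0,0],[0,0.05,0,0,0,0],[0,0,0,0,0,0]])

```text
clock: 5.78
eef_pos: [531.9, 254.3, -6.8]
tool_rot: [-1.571, -0.0, -2.284]
force: [-0.6, -0.5, -0.3]
width: 74.7
```

Request:
apply_moves(targets=[[0,0,0,0,0,0],[0,0,0,0,0,0],[0,0,0,0,0,0],[0,0,0,0,0,0],[0,0,0,0,0,0]], jaw=-1)

```text
clock: 6.4
eef_pos: [532.3, 254.4, -5.7]
tool_rot: [-1.57, 0.001, -2.284]
force: [-1.3, -0.4, 7.3]
width: 63.5
```

Request:
apply_moves(targets=[[0.1,-0.06,0,0,0,0],[0.3,0,0,0,0,0],[0.4,0,0,0,0,0],[0.4,0,0,0,0,0],[0.4,0,0,0,0,0],[0.4,0,0,0,0,0],[0,0,0,0,0,0]])

```text
clock: 7.28
eef_pos: [478.0, 191.8, -4.6]
tool_rot: [-1.571, -0.003, -2.286]
force: [1.0, 0.1, -1.3]
width: 63.4
```

Run:
```python
from h import *
im=get_image("top");s=get_image("scene");S=read_state();print(S["eef_pos"],S["force"],S["width"],np.degrees(S["tool_rot"]))
cv2.imwrite("pics/d2.png",np.hstack([cv2.resize(im[170:330,160:300],(420,480)),cv2.resize(s[200:360,340:460],(360,480))])[:,:,::-1])
```

```text
[479.90880171 194.06597342  -4.29294628] [-0.07422578  0.85280068 -2.84425561] 62.85684136583172 [-8.99995196e+01  3.33050737e-02 -1.30893351e+02]
```

View pics/d2.png

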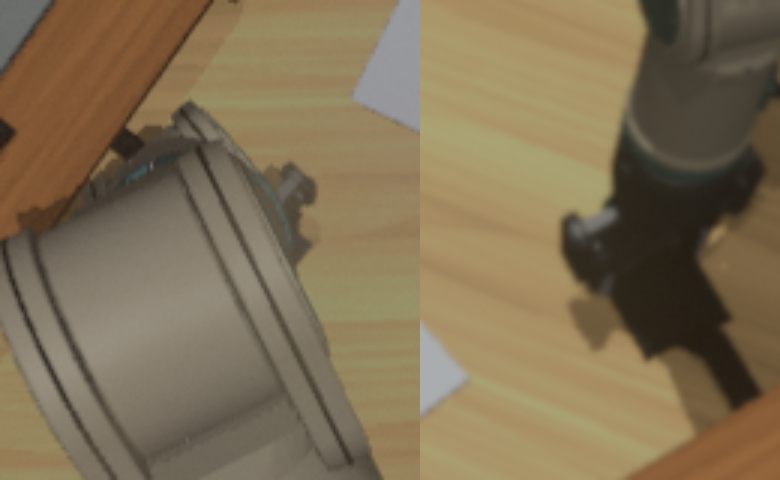

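Request:
apply_moves(targets=[[0.4,0,0,0,0,0],[0.5,0,0,0,0,0],[0.5,0,0,0,0,0],[0.38,0,0.33,0,0,0],[0.38,0,0.33,0,0,0],[0.38,0,0.33,0,0,0],[0.38,0,0.33,0,0,0],[0,0,0,0,0,0],[0,0.05,0,0,0,0],[0,0,0,0,0,0]])

```text
clock: 8.62
eef_pos: [444.7, 72.8, -5.7]
tool_rot: [-1.569, 0.001, -2.283]
force: [0.1, -1.5, 7.7]
width: 63.5
```

Now release on the desk and back up.

Request:
apply_moves(targets=[[0,0,0,0,0,0],[0,0,0,0,0,0],[0,0,0,0,0,0],[0,-0.3,0,0,0,0],[0,-0.8,0,0,0,0],[0,-1,0,0,0,0],[0,-1,0,0,0,0],[0,-0.5,0,0,0,0],[0,0,0,0,0,0]], jaw=1)

```text
clock: 9.75
eef_pos: [444.8, 71.8, 138.8]
tool_rot: [-1.569, 0.002, -2.285]
force: [-0.1, 0.2, -0.8]
width: 85.2
```

Run:
```python
from h import *
im=get_image("top");s=get_image("scene");S=read_state();print(S["eef_pos"],S["force"],S["width"],np.degrees(S["tool_rot"]))
cv2.imwrite("pics/d3.png",np.hstack([cv2.resize(im[190:330,180:320],(400,400)),cv2.resize(s[180:320,300:440],(400,400))])[:,:,::-1])
```

```text
[443.54251102  71.45731455 137.28518929] [ 0.25324523 -0.0501085  -0.3535749 ] 85.53156667695626 [-9.00090767e+01 -6.74619950e-02 -1.30904952e+02]
```

View pics/d3.png

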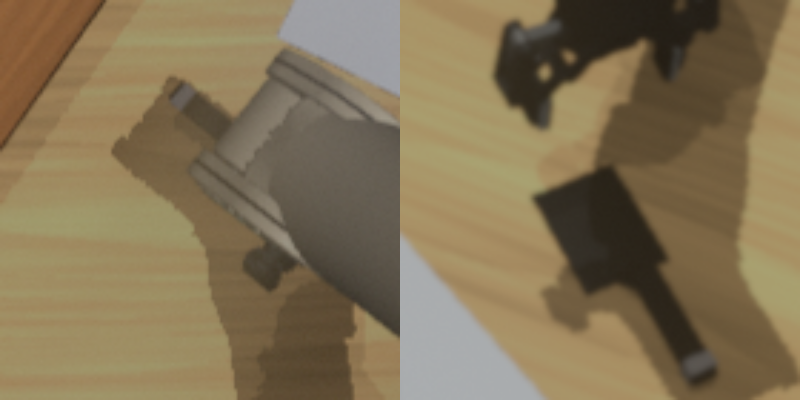

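Run:
```python
from h import *
f=lambda u,v:(300+u/2.857,180+v/2.857)
n=px2w("scene",[f(133,197),f(212,167)],1.5);r=px2w("scene",[f(267,260),f(188,293)],6)
he=px2w("scene",[f(300,358)],46)[0];print(n.round(0).tolist(),r.round(0).tolist(),"handle end",he.round(0))
nm=n.mean(0)[:2];rm=r.mean(0)[:2];d=nm-rm;print(np.hypot(*d),np.degrees(np.arctan2(*d[::-1])));print("centre",(nm+rm)/2)
h=he[:2];d=nm-h;print(np.hypot(*d),np.degrees(np.arctan2(*d[::-1])))
y=np.radians(-130.9);d=np.array([np.cos(y),np.sin(y)]);print("pred centre",np.array([444.7,72.8])-14*d,"pred handle pt",np.array([444.7,72.8])-109*d)
print("along-axis from nose/handle end:",nm-140*d,h+55*d)
```

```text
[[449.0, 35.0, 2.0], [402.0, 78.0, 2.0]] [[460.0, 143.0, 6.0], [507.0, 101.0, 6.0]] handle end [542. 193.  46.]
87.89790920307551 -131.50658140561546
centre [454.57625669  89.2731379 ]
179.41742448717852 -130.31538329386834
pred centre [453.86637139  83.38194857] pred handle pt [516.0667487  155.18802814]
along-axis from nose/handle end: [517.11473144 162.18014793] [505.52236398 151.59354705]
```

Request:
apply_moves(targets=[[-0.7,0,0,0,0,0],[-0.7,0,0,0,0,0],[-0.7,0,0,0,0,0],[-0.73,0,0,0,0,0],[0,0.5,0,0,0,0],[0,0.5,0,0,0,0],[0,0.5,0,0,0,0],[0,0,0,0,0,0]], jaw=0.3)

```text
clock: 10.85
eef_pos: [515.9, 156.8, 75.2]
tool_rot: [-1.573, -0.005, -2.283]
force: [-0.4, -0.1, -0.4]
width: 55.3
```

Run:
```python
from h import *
im=get_image("top");s=get_image("scene")
go([517,158,18],downR(np.radians(-41)))
cv2.imwrite("pics/d4.png",cv2.resize(s[180:320,320:440],(600,700)[:2])[:600,:,::-1])
```

```text
pos [517.5 157.6  77.2] shift [-0.    1.48 -0.01] turn [0.01 0.02 0.01]
```

Request:
apply_moves(targets=[[0,0.5,0,0,0,0],[0,0.5,0,0,0,0],[0,0.45,0,0,0,0],[0,0,0,0,0,0]])

```text
clock: 11.45
eef_pos: [517.3, 157.1, 18.8]
tool_rot: [-1.572, -0.002, -2.284]
force: [0.5, 0.1, -0.2]
width: 55.5
```

Request:
apply_moves(targets=[[0,0,0,0,0,0],[0,0,0,0,0,0],[0,0,0,0,0,0],[0,0,0,0,0,0],[0,0,0,0,0,0],[0,0,0,0,0,0]], jaw=-1)

```text
clock: 12.2
eef_pos: [518.5, 157.8, 20.1]
tool_rot: [-1.57, 0.001, -2.284]
force: [0.5, 0.8, 5.9]
width: 18.7
```

Request:
apply_moves(targets=[[0,-0.2,0,0,0,0],[0,-0.7,0,0,0,0],[0,-0.8,0,0,0,0],[0,-0.8,0,0,0,0],[0,0,0,0,-0.6,0],[0,0,0,0,-1,0],[0,0,0,0,-1,0],[0,0,0,0,-1,0],[0,0,0,0,-1,0],[0,0,0,0,-1,0],[0,0,0,0,-1,0],[0,0,0,0,-1,0]])

```text
clock: 13.7
eef_pos: [517.3, 156.6, 119.4]
tool_rot: [-1.573, -0.001, -1.219]
force: [-0.0, 0.3, -1.8]
width: 18.8
```

Request:
apply_moves(targets=[[0,0,0,0,-1,0],[0,0,0,0,-1,0],[0,0,0,0,-1,0],[0,0,0,0,-1,0],[0,0,0,0,-1,0],[0,0,0,0,-0.35,0],[0,0,0,0,0,0]])

```text
clock: 14.58
eef_pos: [517.4, 156.6, 119.3]
tool_rot: [-1.573, 0.001, -0.477]
force: [-0.8, -0.5, -1.3]
width: 19.0
```

Run:
```python
from h import *
im=get_image("top");S=read_state();print(S["force"],S["torque"],S["width"],S["qpos"])
go([456.6,57.7,80],downR(np.radians(-27.4+90)))
```

```text
[ 0.07372783  0.93262199 -1.19851867] [ 0.07491552  0.10542965 -0.00708318] 18.774805593734634 [ 0.29745777  0.89079089 -1.09745881  1.90796549  0.96696316  0.99891635
 -0.16354855]
pos [517.5 156.7 119.3] shift [-0.21  0.99 -2.9 ] turn [ 0.01  0.01 -0.01]
```

Request:
apply_moves(targets=[[-0.05,0,-0.72,0,0,0],[-0.05,0,-0.73,0,0,0],[-0.05,0.3,-0.73,0,0,0],[-0.05,0.3,-0.73,0,0,0],[0,0.3,0,0,0,0],[0,0,0,0,0,0]])

```text
clock: 15.38
eef_pos: [457.5, 57.8, 83.4]
tool_rot: [-1.571, 0.001, -0.477]
force: [0.2, 0.8, -1.7]
width: 19.0
```

Run:
```python
from h import *
im=get_image("top");s=get_image("scene");S=read_state();print(S["force"],S["qpos"])
go([456.6,57.7,60],downR(np.radians(-27.4+90)))
cv2.imwrite("pics/d5.png",np.hstack([cv2.resize(im[120:260,260:400],(400,400)),cv2.resize(s[180:390,210:420],(400,400))])[:,:,::-1])
```

```text
[ 0.25735335  0.13641876 -1.94778238] [ 0.4766991   0.86908057 -1.06390715  2.14000961  1.09573306  0.84883933
 -0.19726724]
pos [458.2  58.7  84.1] shift [-0.02  0.6  -0.04] turn [-0.01  0.02  0.  ]
```

View pics/d5.png

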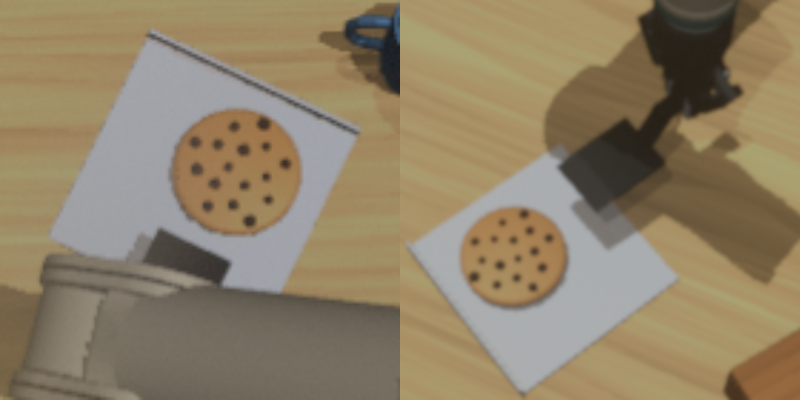

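Run:
```python
from h import *
f=lambda u,v:(260+u/2.857,120+v/2.857)
g=lambda u,v:(210+u/1.905,180+v/1.905)
d=np.array([np.cos(np.radians(-27.4)),np.sin(np.radians(-27.4))]);l=np.array([-d[1],d[0]])
C=np.array([652,-43.5]);T=read_state()["eef_pos"][:2]
for n,F,p in(("top",f,[(158,229),(231,264)]),("scene",g,[(158,170),(203,210)])):
    for z in(58,64,70):
        w=px2w(n,[F(*q) for q in p],z)[:,:2];e=w[1]-w[0];m=w.mean(0)
        print(n,z,"w",np.hypot(*e).round(1),"yaw",np.degrees(np.arctan2(e[1],e[0])).round(1),"nose from TCP",((m-T)@d).round(1),((m-T)@l).round(1),"nose->cookie",((C-m)@d).round(1),((C-m)@l).round(1))
w=px2w("top",[f(150,33),f(358,130)],16)[:,:2];e=w[0]-w[1];print("lip yaw-90",np.degrees(np.arctan2(e[1],e[0]))-90,(w.mean(0)-C)@d)
```

```text
top 58 w 66.2 yaw -117.3 nose from TCP 138.6 -2.5 nose->cookie 80.5 0.9
top 64 w 65.8 yaw -117.3 nose from TCP 137.6 -2.8 nose->cookie 81.5 1.3
top 70 w 65.5 yaw -117.3 nose from TCP 136.6 -3.2 nose->cookie 82.6 1.6
scene 58 w 64.3 yaw 69.7 nose from TCP 131.6 0.6 nose->cookie 87.5 -2.2
scene 64 w 63.9 yaw 69.7 nose from TCP 133.4 3.1 nose->cookie 85.7 -4.7
scene 70 w 63.5 yaw 69.7 nose from TCP 135.2 5.6 nose->cookie 84.0 -7.2
lip yaw-90 -27.015691918600545 77.70158583680718
```

Request:
apply_moves(targets=[[0,0.5,0,0,0,0],[0,0.5,0,0,0,0],[0,0.25,0,0,0,0],[0,0,0,0,0,0],[0,0,0,0,0,0]])

```text
clock: 16.1
eef_pos: [457.9, 58.0, 34.3]
tool_rot: [-1.57, -0.001, -0.476]
force: [0.3, -0.8, -1.8]
width: 19.2
```

Request:
apply_moves(targets=[[0,0.05,0,0,0,0],[0,0,0,0,0,0]])

```text
clock: 16.35
eef_pos: [457.6, 57.4, 31.9]
tool_rot: [-1.571, -0.0, -0.476]
force: [-0.7, -0.1, -1.6]
width: 19.1
```

Request:
apply_moves(targets=[[0,0.05,0,0,0,0],[0,0,0,0,0,0]])

```text
clock: 16.6
eef_pos: [457.4, 57.4, 29.6]
tool_rot: [-1.572, 0.0, -0.476]
force: [1.1, 0.3, -1.7]
width: 18.8
```

Request:
apply_moves(targets=[[0,0.05,0,0,0,0],[0,0,0,0,0,0]])

```text
clock: 16.85
eef_pos: [457.3, 57.5, 27.6]
tool_rot: [-1.572, 0.0, -0.476]
force: [0.1, 1.2, -1.7]
width: 18.8
```

Request:
apply_moves(targets=[[0,0,0,0,0,0.1],[0,0,0,0,0,0.1],[0,0,0,0,0,0.06],[0,0,0,0,0,0]])

```text
clock: 17.35
eef_pos: [457.7, 57.5, 27.8]
tool_rot: [-1.571, 0.036, -0.477]
force: [0.1, -0.5, 0.7]
width: 19.2
```

Request:
apply_moves(targets=[[0,0.03,0,0,0,0],[0,0,0,0,0,0]])

```text
clock: 17.6
eef_pos: [457.4, 57.6, 26.7]
tool_rot: [-1.571, 0.036, -0.476]
force: [-0.6, -0.3, 2.7]
width: 18.9
```

Request:
apply_moves(targets=[[0.25,-0.01,0,0,0,0],[0.25,-0.01,0,0,0,0],[0.25,-0.01,0,0,0,0],[0.2,-0.007,0,0,0,0],[0.2,-0.007,0,0,0,0],[0.2,-0.007,0,0,0,0],[0,0,0,0,0,0]])

```text
clock: 18.48
eef_pos: [506.9, 32.0, 26.5]
tool_rot: [-1.571, 0.034, -0.477]
force: [0.8, -0.6, 1.1]
width: 18.8
```

Run:
```python
from h import *
im=get_image("top");S=read_state();print(S["eef_pos"],S["force"],S["tool_rot"])
c=blobs(im,(5,70,60),(22,255,255),(300,135,390,208))[0];w=px2w("top",c.reshape(-1,2),16)[:,:2].astype(np.float32)
print(cv2.minEnclosingCircle(w),cv2.minEnclosingCircle(c))
cv2.imwrite("pics/d6.png",cv2.resize(im[120:260,260:400],(560,560))[:,:,::-1])
```

```text
[506.88714297  31.9784655   26.594263  ] [ 1.45674284 -0.06834374  1.16289833] [-1.57120223  0.03406634 -0.47715378]
((671.524169921875, -54.32538604736328), 55.21974563598633) ((345.8492736816406, 172.0215301513672), 22.40938949584961)
```

Request:
apply_moves(targets=[[0.15,-0.003,0,0,0,0],[0.15,-0.003,0,0,0,0],[0.15,-0.003,0,0,0,0],[0,0,0,0,0,0]])

```text
clock: 19.02
eef_pos: [522.4, 24.1, 26.3]
tool_rot: [-1.571, 0.035, -0.477]
force: [-1.1, 0.3, 2.1]
width: 18.8
```

Run:
```python
from h import *
im=get_image("top");S=read_state();print(S["eef_pos"],S["force"],S["tool_rot"])
c=blobs(im,(5,70,60),(22,255,255),(300,135,390,208))[0];w=px2w("top",c.reshape(-1,2),16)[:,:2].astype(np.float32)
print(cv2.minEnclosingCircle(w))
s=get_image("scene")
cv2.imwrite("pics/d6.png",np.hstack([cv2.resize(im[120:260,260:400],(400,400)),cv2.resize(s[220:360,220:360],(400,400))])[:,:,::-1])
```

```text
[522.41008372  24.13806802  26.33378842] [0.45150461 0.01319782 1.98718472] [-1.57094257  0.03494635 -0.47682337]
((672.3020629882812, -55.15458297729492), 54.42499923706055)
```

View pics/d6.png

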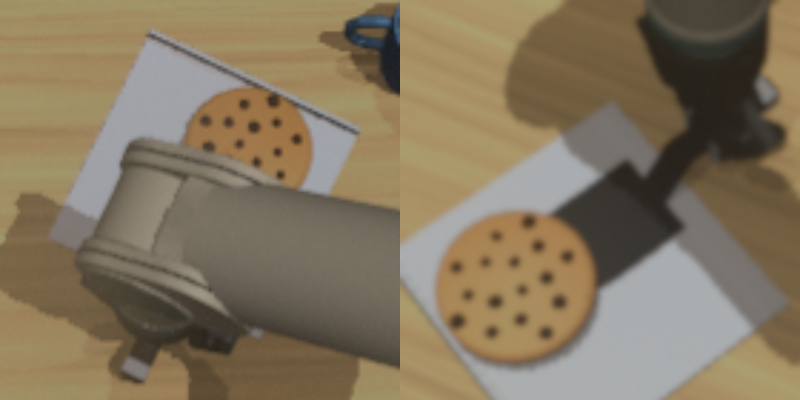

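Request:
apply_moves(targets=[[0.15,-0.004,0,0,0,0],[0.2,-0.006,0,0,0,0],[0.2,-0.006,0,0,0,0],[0.2,-0.006,0,0,0,0],[0.2,-0.006,0,0,0,0],[0.15,-0.004,0,0,0,0],[0,0,0,0,0,0]])

```text
clock: 20.0
eef_pos: [561.6, 3.7, 26.0]
tool_rot: [-1.571, 0.035, -0.477]
force: [-0.8, 0.6, 2.3]
width: 19.0
```

Request:
apply_moves(targets=[[0.15,-0.005,0,0,0,0],[0.15,-0.005,0,0,0,0],[0,0,0,0,0,0]])

```text
clock: 20.38
eef_pos: [571.6, -1.4, 25.9]
tool_rot: [-1.571, 0.036, -0.477]
force: [-1.8, 0.0, 4.4]
width: 19.0
```

Run:
```python
from h import *
S=read_state();print(S["eef_pos"],S["force"],S["torque"])
s=get_image("scene")
c=blobs(s,(5,70,60),(22,255,255),(215,260,310,360))[0]
for z in(16,18,22):print(z,cv2.minEnclosingCircle(px2w("scene",c.reshape(-1,2),z)[:,:2].astype(np.float32)))
cv2.imwrite("pics/d7.png",cv2.resize(s[220:360,220:360],(560,560))[:,:,::-1])
```

```text
[571.62200549  -1.40164779  25.94957012] [-1.79746529  0.03149637  4.42469125] [ 0.01271628 -0.0426355  -0.01684262]
16 ((666.3282470703125, -54.58840560913086), 58.2231559753418)
18 ((667.0277099609375, -54.0384407043457), 58.11452865600586)
22 ((668.4267578125, -52.938514709472656), 57.89720916748047)
```

View pics/d7.png

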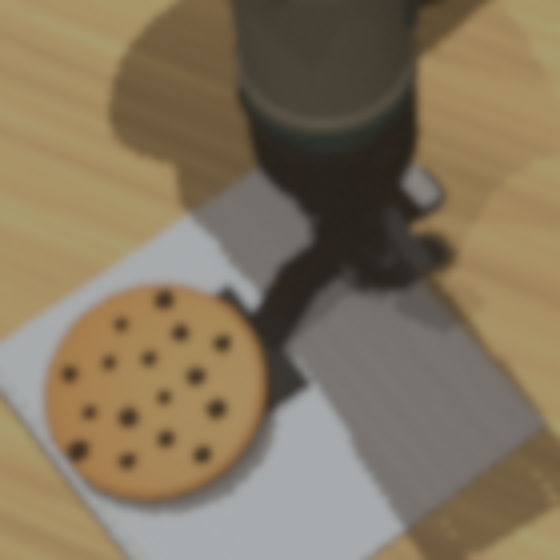

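Request:
apply_moves(targets=[[0.12,-0.004,0,0,0,0],[0.13,-0.005,0,0,0,0],[0,0,0,0,0,0]])

```text
clock: 20.8
eef_pos: [580.0, -5.6, 26.0]
tool_rot: [-1.571, 0.037, -0.476]
force: [-3.9, 2.7, 3.6]
width: 19.3
```

Request:
apply_moves(targets=[[0.07,-0.003,0,0,0,0],[0,0,0,0,0,0]])

```text
clock: 21.05
eef_pos: [582.0, -6.7, 26.0]
tool_rot: [-1.571, 0.037, -0.476]
force: [-4.5, 2.3, 4.4]
width: 18.5
```

Request:
apply_moves(targets=[[0,-0.03,0,0,0,-0.1],[0,-0.05,0,0,0,-0.15],[0,-0.05,0,0,0,-0.2],[-0.03,-0.1,0,0,0,-0.2],[-0.05,-0.15,0,0,0,0],[0,-0.2,0,0,0,0],[0,-0.25,0,0,0,0],[0,-0.2,0,0,0,0],[0,-0.1,0,0,0,0],[0,0,0,0,0,0]])

```text
clock: 22.3
eef_pos: [578.2, -4.7, 71.3]
tool_rot: [-1.571, -0.055, -0.476]
force: [0.3, -0.1, -2.8]
width: 18.6
```

Run:
```python
from h import *
S=read_state();print(S["eef_pos"],S["force"],S["torque"],S["width"],S["qpos"])
s=get_image("scene");t=get_image("top")
cv2.imwrite("pics/d8.png",np.hstack([cv2.resize(t[110:230,290:410],(400,400)),cv2.resize(s[220:360,220:360],(400,400))])[:,:,::-1])
```

```text
[578.18671414  -4.74607868  71.27166752] [ 0.27395753 -0.10845193 -2.81177936] [ 0.14274447  0.24138476 -0.05959504] 18.601055307679438 [ 0.53362628  0.96157476 -1.01474456  1.88072554  1.10322546  0.93952205
  0.06374736]
```

View pics/d8.png

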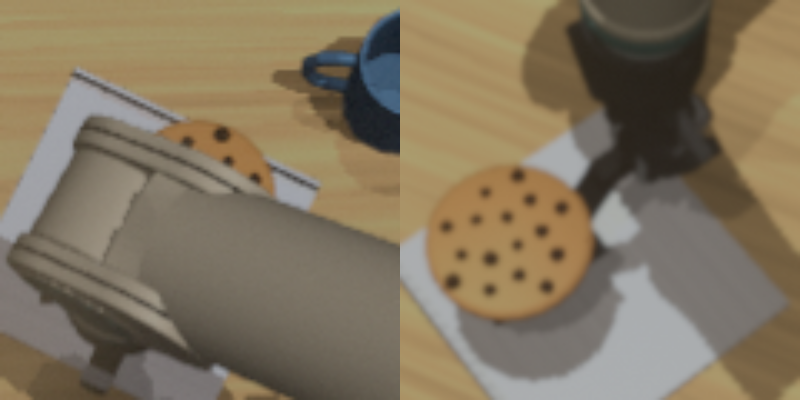

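Request:
apply_moves(targets=[[-0.05,-0.1,0,0,0,0],[-0.1,-0.2,0,0,0,0],[-0.15,-0.3,0,0,0,0],[-0.2,-0.3,0,0,0,0],[-0.2,-0.2,0,0,0,0],[-0.15,-0.1,-0.1,0,0,0],[-0.1,0,-0.2,0,0,0],[0,0,-0.35,0,0,0],[0,0,-0.5,0,0,0],[0,0,-0.5,0,0,0],[0,0,-0.5,0,0,0],[0,0,-0.5,0,0,0]])

```text
clock: 23.9
eef_pos: [492.4, -82.2, 116.4]
tool_rot: [-1.572, -0.054, -0.478]
force: [-0.5, 0.2, -3.4]
width: 18.8
```

Request:
apply_moves(targets=[[0,0,-0.5,0,0,0],[0,0,-0.5,0,0,0],[0,0,-0.5,0,0.1,0],[0,0,-0.5,0,0.2,0],[0,0,-0.5,0,0.3,0],[0,0,-0.4,0,0.4,0],[0,0,-0.3,0,0.4,0],[0,0,-0.2,0,0.4,0],[0,0,-0.1,0,0.4,0],[0,0,0,0,0.4,0],[0,0,0,0,0.4,0],[0,0,0,0,0.4,0]])

```text
clock: 25.4
eef_pos: [423.7, -200.8, 116.7]
tool_rot: [-1.546, -0.049, -0.954]
force: [0.3, -0.3, -2.3]
width: 19.1
```

Run:
```python
from h import *
t=get_image("top");s=get_image("scene");S=read_state();print(S["eef_pos"],S["force"],S["width"],S["qpos"])
P=np.array([581.5,-354.7]);y=np.radians(-58);d=np.array([np.cos(y),np.sin(y)])
Rt=downR(y+np.pi/2)*R.from_euler("z",-3,degrees=True)
go([*(P-102.5*d),120],Rt)
T=S["eef_pos"];yy=S["tool_rot"][2];dd=np.array([np.cos(yy),np.sin(yy)])
for n,im,z,roi in(("top",t,121,(340,130,540,420)),("scene",s,121,(60,150,330,400))):
    c=blobs(im,(8,100,100),(19,200,220),roi,150)
    for k in c[:3]:
        q=px2w(n,k.reshape(-1,2),z)[:,:2].astype(np.float32);(a,b),r=cv2.minEnclosingCircle(q);v=np.array([a,b])-T[:2];print(n,a,b,r,"along",v@dd,"side",v@[-dd[1],dd[0]])
```

```text
[ 423.66245126 -200.89781391  116.76274732] [-0.63480748 -0.2882106  -2.49327776] 18.982553835044698 [ 1.03771981  0.75748638 -1.02125388  2.15046463  1.02849653  0.77424579
 -0.04551258]
pos [ 423.7 -200.9  116.8] shift [2.86 0.09 1.14] turn [-0.2   0.43 -0.03]
top 314.1990966796875 -226.47283935546875 271.5948791503906 along -42.639255799830735 side -104.0105849744466
top 685.779541015625 -258.28662109375 228.41429138183594 along 198.75065207647282 side 180.26930474139914
top 714.36767578125 -359.4482727050781 130.4429931640625 along 297.74504247385323 side 144.8988103151078
scene 621.8161010742188 -156.29141235351562 321.5840148925781 along 78.56381970736368 side 187.3027662065332
scene 542.614013671875 -474.3232421875 120.24891662597656 along 291.73804491561816 side -61.64294101353778
scene 860.1473999023438 -190.2928924560547 168.2315216064453 along 244.4678861272567 side 361.75548013098927
```

Request:
apply_moves(targets=[[0.1,0,0.05,-0.1,0.2,0],[0.2,0,0.1,-0.1,0.23,0],[0.35,0,0.13,0,0,0],[0.45,0,0.15,0,0,0],[0.45,0,0.15,0,0,0],[0.45,0,0.15,0,0,0],[0.35,0,0.13,0,0,0],[0.25,0,0.1,0,0,0],[0.15,0,0.05,0,0,0],[0,0,0,0,0,0]])

```text
clock: 26.75
eef_pos: [516.4, -272.4, 121.8]
tool_rot: [-1.572, -0.048, -1.012]
force: [0.4, -0.2, -2.9]
width: 19.2
```

Run:
```python
from h import *
t=get_image("top");s=get_image("scene");S=read_state();print(S["eef_pos"],S["force"],S["width"],S["qpos"])
P=np.array([581.5,-354.7]);y=np.radians(-58);d=np.array([np.cos(y),np.sin(y)])
Rt=downR(y+np.pi/2)*R.from_euler("z",-3,degrees=True)
go([*(P-102.5*d),60],Rt)
cv2.imwrite("pics/d9.png",np.hstack([cv2.resize(t[120:300,390:570],(400,400)),cv2.resize(s[130:310,60:240],(400,400))])[:,:,::-1])
```

```text
[ 515.86890768 -272.04843715  121.85452429] [-0.48707339 -0.03598559 -2.73806894] 19.099425581534938 [ 1.00438863  0.86668417 -0.99751989  1.83161769  0.94694726  0.96276523
  0.13458005]
pos [ 515.9 -272.   121.9] shift [-0.01  1.55  0.3 ] turn [ 0.01  0.01 -0.04]
```

View pics/d9.png

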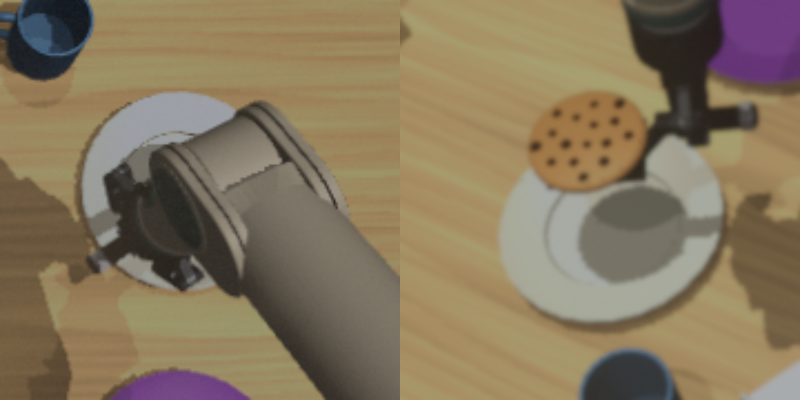

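Run:
```python
from h import *
f=lambda u,v:(60+u/2.222,130+v/2.222)
T=read_state()["eef_pos"];y=np.radians(-58);d=np.array([np.cos(y),np.sin(y)]);l=np.array([-d[1],d[0]])
for z in(115,120,126):
    w=px2w("scene",[f(189,141)],z)[0];v=w[:2]-T[:2];print(z,w.round(0),"along",v@d,"side",v@l)
s=get_image("scene")
# plate floor circle / rim centre again in scene and top
for n,uv,z in(("scene",f(212,229),16),):print(px2w(n,[uv],z))
```

```text
115 [ 559. -362.  115.] along 98.58000223945078 side -11.124494500119566
120 [ 561. -358.  120.] along 97.27162260228164 side -7.382425073650312
126 [ 564. -355.  126.] along 95.70156703767881 side -2.8919417618875842
[[ 587.29365123 -345.43739542   16.        ]]
```

```bash
cat > plan.py <<'E'
from h import *
P=np.array([581.5,-354.7]);yw=np.radians(-58);d=np.array([np.cos(yw),np.sin(yw),0])
def pose(th,off,nz):
    """blade pitched nose-down th deg, nose at off mm past plate centre along d, nose z"""
    Rt=downR(yw+np.pi/2)*R.from_euler("z",th,degrees=True)
    n=np.array([*P,nz])+off*d
    return n-Rt.apply([138.5,20,0]),Rt
def chain(L):
    p=R0=None
    for a in L:
        q,Rt=pose(*a);print(a,end=" ");go(q,Rt,p0=p,R0=R0);p,R0=q,Rt
E
python3 - <<'E'
from plan import *
S=read_state();chain([(-3,33,60),(0,33,12),(8,32,8),(16,31,6.5),(22,30,6),(28,29,6)])
E
```

```text
(-3, 33, 60) pos [ 515.9 -272.1  121.9] shift [-0.1   1.23  0.3 ] turn [ 0.01  0.01 -0.04]
(0, 33, 12) pos [ 525.1 -264.5   72.7] shift [-0.03  1.02 -0.  ] turn [0.   0.   0.38]
(8, 32, 8) pos [ 525.6 -265.2   32. ] shift [ 0.08 -0.38 -0.  ] turn [-0.  0.  1.]
(16, 31, 6.5) pos [ 527.3 -267.9   47.1] shift [ 0.08 -0.44  0.  ] turn [-0.  0.  1.]
(22, 30, 6) pos [ 530.3 -272.8   63.9] shift [ 0.05 -0.34  0.  ] turn [ 0.   -0.    0.75]
(28, 29, 6) pos [ 533.3 -277.6   76.4] shift [ 0.05 -0.35 -0.  ] turn [0.   0.   0.75]
```

Request:
apply_moves(targets=[[-0.03,0.15,0.1,0,0,0],[-0.04,0.3,0.1,0,0,0],[-0.03,0.35,0.1,0,0,0],[0,0.35,0,0,0,0.1],[0,0.35,0,0,0,0.1],[0,0.3,0,0,0,0.1],[0,0.2,0,0,0,0.08],[0,0.15,0,0,0,0],[0,0.1,0,0,0,0],[0,0,0,0,0,0]])

```text
clock: 28.15
eef_pos: [525.8, -265.1, 31.8]
tool_rot: [-1.572, 0.005, -1.011]
force: [0.4, -0.2, -3.2]
width: 18.6
```

Run:
```python
from plan import *
t=get_image("top");s=get_image("scene");S=read_state();print(S["eef_pos"],S["force"],S["width"],S["qpos"])
chain([(0,33,12),(8,32,8)])
for z in (18,24,28):
  c=blobs(s,(8,90,80),(20,220,240),(100,180,215,285),150)
  q=px2w("scene",c[0].reshape(-1,2),z)[:,:2].astype(np.float32);(a,b),r=cv2.minEnclosingCircle(q);v=np.array([a,b])-P;print(z,a,b,r,"vs plate along",v@d[:2],"side",v@[-d[1],d[0]])
```

```text
[ 526.07546782 -265.09005104   32.16366525] [ 0.03177278 -0.3394012  -2.87225865] 19.202354335593263 [ 0.94815983  1.01115117 -0.91537758  1.81170748  1.03631544  0.8922372
  0.08495108]
(0, 33, 12) pos [ 526.1 -265.1   32.2] shift [-0.    0.   -0.01] turn [ 0.    0.01 -0.03]
(8, 32, 8) pos [ 525.6 -265.2   32. ] shift [ 0.08 -0.38 -0.  ] turn [-0.  0.  1.]
18 627.3421630859375 -305.0079040527344 134.4698028564453 vs plate along -17.848642028742468 side 65.20915805130251
24 629.6632080078125 -301.9504089355469 133.71551513671875 vs plate along -19.211578524628678 side 68.79774134128876
28 631.2107543945312 -299.9120788574219 133.2128143310547 vs plate along -20.12010582410421 side 71.19028548352377
```

```bash
cat >> plan.py <<'E'
def cookie(z=18):
    s=get_image("scene");m=cv2.inRange(cv2.cvtColor(s,cv2.COLOR_RGB2HSV),np.array((8,80,70)),np.array((22,230,250)))
    k=np.zeros_like(m);cv2.ellipse(k,(155,231),(46,40),0,0,360,255,-1);m=cv2.morphologyEx(m&k,cv2.MORPH_CLOSE,np.ones((3,3),np.uint8))
    c=max(cv2.findContours(m,cv2.RETR_EXTERNAL,cv2.CHAIN_APPROX_NONE)[0],key=cv2.contourArea)
    q=px2w("scene",c.reshape(-1,2),z)[:,:2].astype(np.float32);(a,b),r=cv2.minEnclosingCircle(q);v=np.array([a,b])-P
    print("cookie",np.round([a,b,r],1),"along",(v@d[:2]).round(1),"side",(v@[-d[1],d[0]]).round(1));return s
E
python3 - <<'E'
from plan import *
cookie(18);cookie(27)
E
```

```text
cookie [ 568.9 -358.1   56.2] along -3.8 side -12.5
cookie [ 572.9 -353.1   55.7] along -6.0 side -6.5
```

Request:
apply_moves(targets=[[0.02,-0.09,0,0,0,0.25],[0.02,-0.09,0,0,0,0.25],[0.02,-0.1,0,0,0,0.25],[0.02,-0.1,0,0,0,0.25],[0,0,0,0,0,0]])

```text
clock: 28.98
eef_pos: [528.5, -269.5, 46.9]
tool_rot: [-1.571, 0.144, -1.013]
force: [-0.2, -0.2, -2.7]
width: 19.0
```

Run:
```python
from plan import *
cookie(24)
S=read_state();print(S["force"],S["torque"],S["width"],S["qpos"])
chain([(8,32,8),(12,31,7),(16,30,6.5)])
```

```text
cookie [ 573.1 -358.5   56.9] along -1.2 side -9.1
[-0.69722294 -0.36122995 -2.90072308] [ 0.00823967 -0.02742936 -0.05039147] 19.073122609162635 [ 0.99648927  1.06471326 -0.98736081  1.67437172  0.87278676  1.04695984
  0.27635169]
(8, 32, 8) pos [ 528.1 -268.9   46.8] shift [-0.03 -0.   -0.  ] turn [ 0.   -0.   -0.03]
(12, 31, 7) pos [ 527.3 -267.9   47.1] shift [ 0.02 -0.21  0.  ] turn [0.  0.  0.5]
(16, 30, 6.5) pos [ 528.3 -269.6   55.4] shift [ 0.02 -0.22  0.  ] turn [-0.   0.   0.5]
```

Request:
apply_moves(targets=[[0,-0.1,0.03,0,0,0.25],[0,-0.1,0.04,0,0,0.25],[0.01,-0.11,0.04,0,0,0.25],[0.01,-0.11,0.03,0,0,0.22],[0,0,0,0,0,0]])

```text
clock: 29.65
eef_pos: [535.3, -269.5, 63.1]
tool_rot: [-1.572, 0.278, -1.012]
force: [-0.1, -0.2, -1.4]
width: 18.9
```

Run:
```python
from plan import *
cookie(24)
S=read_state();print(S["force"],S["torque"],S["width"],S["qpos"])
chain([(16,30,6.5),(20,30,6),(24,29.5,6)])
```

```text
cookie [ 575.9 -353.5   59.3] along -4.0 side -4.1
[ 1.09350728 -1.24798424 -1.53406568] [-0.44201738 -0.30090234 -0.04700921] 18.94894805033177 [ 1.00605824  1.11773812 -1.03159725  1.52680005  0.75062596  1.20998327
  0.40745338]
(16, 30, 6.5) pos [ 535.1 -269.2   63. ] shift [-0.02 -0.02 -0.15] turn [0.01 0.   0.01]
(20, 30, 6) pos [ 529.8 -271.9   63.9] shift [ 0.05 -0.23  0.  ] turn [-0.   0.   0.5]
(24, 29.5, 6) pos [ 532.1 -275.6   72.2] shift [ 0.03 -0.24 -0.  ] turn [0.  0.  0.5]
```

Request:
apply_moves(targets=[[0.01,-0.12,0,0,0,0.25],[0.01,-0.12,0,0,0,0.25],[0,0,0,0,0,0]])

```text
clock: 30.08
eef_pos: [537.1, -272.1, 71.9]
tool_rot: [-1.571, 0.349, -1.012]
force: [0.1, -2.1, -2.0]
width: 18.7
```

Run:
```python
from plan import *
cookie(24)
S=read_state();print(S["force"],S["torque"],S["tool_rot"])
```

```text
cookie [ 577.4 -360.5   59.8] along 2.7 side -6.6
[-0.05911717 -1.19388497 -1.08204126] [-0.50932019 -0.36327454 -0.0511962 ] [-1.57139933  0.34836583 -1.01143787]
```

Request:
apply_moves(targets=[[0.01,-0.125,0,0,0,0.25],[0.01,-0.125,0,0,0,0.25],[0,0,0,0,0,0]])

```text
clock: 30.5
eef_pos: [539.2, -275.8, 80.7]
tool_rot: [-1.572, 0.419, -1.012]
force: [0.5, -0.1, -1.4]
width: 18.8
```

Run:
```python
from plan import *
cookie(24)
S=read_state();print(S["force"],S["torque"],S["tool_rot"])
chain([(24,29,6),(28,29,6)])
```

```text
cookie [ 580.5 -367.5   59.6] along 10.4 side -7.6
[ 0.10228525 -0.30515864 -1.81932821] [-0.47875583 -0.38612548  0.01632036] [-1.57183695  0.41865871 -1.01173359]
(24, 29, 6) pos [ 539.1 -275.6   80.8] shift [ 0.01  0.   -0.15] turn [0.01 0.   0.  ]
(28, 29, 6) pos [ 534.1 -278.9   80.6] shift [ 0.04 -0.24 -0.  ] turn [ 0.  -0.   0.5]
```

Request:
apply_moves(targets=[[-0.07,0.02,0,0,0,0.1],[-0.09,0.03,0,0,0,0.1],[-0.09,0.035,0,0,0,0],[0,0,0,0,0,0]])

```text
clock: 31.05
eef_pos: [533.6, -266.7, 82.6]
tool_rot: [-1.571, 0.448, -1.012]
force: [-0.1, -1.1, 1.8]
width: 18.9
```

Run:
```python
from plan import *
cookie(24);S=read_state();print(S["force"],S["torque"],S["tool_rot"])
chain([(25.6,18,6)])
```

```text
cookie [ 578.7 -363.4   60.4] along 5.9 side -7.0
[ 0.79759856 -0.17076195  2.26463372] [-0.74389694 -0.50319226 -0.01248845] [-1.57132808  0.44780272 -1.01156703]
(25.6, 18, 6) pos [ 533.5 -266.7   82.6] shift [ 0.03 -0.05 -0.15] turn [ 0.01  0.   -0.01]
```

Request:
apply_moves(targets=[[-0.1,-0.01,0,0,0,0.15],[-0.12,0.02,0,0,0,0.15],[-0.12,0.05,0,0,0,0],[0,0,0,0,0,0]])

```text
clock: 31.6
eef_pos: [526.0, -255.0, 86.3]
tool_rot: [-1.572, 0.491, -1.011]
force: [0.8, -0.8, 2.0]
width: 18.8
```

Run:
```python
from plan import *
s=cookie(20);S=read_state();print(S["force"],S["torque"],S["tool_rot"])
chain([(28,6,6)]);cv2.imwrite("pics/e1.png",cv2.resize(s[160:300,90:230],(560,560))[:,:,::-1])
```

```text
cookie [ 579.7 -365.3   57.9] along 8.0 side -7.2
[ 0.83402739 -1.10808245  3.0824233 ] [-0.78012915 -0.39365848 -0.01627773] [-1.57176763  0.49093092 -1.01126049]
(28, 6, 6) pos [ 526.1 -255.    86.4] shift [ 0.13 -0.13 -0.15] turn [ 0.01  0.01 -0.02]
```

Request:
apply_moves(targets=[[-0.14,0.04,0,0,0,0],[-0.2,0.09,0,0,0,0],[-0.2,0.105,0,0,0,0],[-0.2,0.105,0,0,0,0],[0,0,0,0,0,0]])

```text
clock: 32.28
eef_pos: [508.2, -226.8, 88.3]
tool_rot: [-1.572, 0.492, -1.01]
force: [0.1, 1.2, -1.0]
width: 19.0
```

Run:
```python
from plan import *
s=cookie(18);S=read_state();print(S["force"],S["torque"],S["tool_rot"])
chain([(28,-30,6)]);cv2.imwrite("pics/e2.png",cv2.resize(s[160:300,90:230],(560,560))[:,:,::-1])
```

```text
cookie [ 580.1 -355.4   56.7] along -0.1 side -1.5
[-0.57000965  1.03317177 -1.0670585 ] [-0.23202879 -0.13601939 -0.0430571 ] [-1.57197578  0.49133111 -1.01099707]
(28, -30, 6) pos [ 508.6 -227.2   88.3] shift [ 0.08 -0.05 -0.14] turn [ 0.01  0.01 -0.02]
```

Request:
apply_moves(targets=[[-0.15,0.08,0,0,0,0],[-0.2,0.105,0,0,0,0],[-0.2,0.105,0,0,0,0],[-0.2,0.06,0,0,0,0],[-0.3,-0.1,0,0,0,0],[-0.3,-0.3,0,0,0,0],[-0.1,-0.5,0,0,0,0],[0,0,0,0,0,0]])

```text
clock: 33.33
eef_pos: [489.4, -194.2, 136.9]
tool_rot: [-1.569, 0.486, -1.012]
force: [-0.4, 0.0, -2.2]
width: 19.0
```

Run:
```python
from plan import *
s=cookie(18);t=get_image("top");S=read_state();print(S["eef_pos"],S["force"],S["torque"],S["qpos"])
cv2.imwrite("pics/e3.png",np.hstack([cv2.resize(t[120:300,390:570],(400,400)),cv2.resize(s[130:310,60:240],(400,400))])[:,:,::-1])
c=blobs(s,(0,0,110),(180,60,255),(95,180,215,285))[0];print("plate",cv2.minEnclosingCircle(px2w("scene",c.reshape(-1,2),16)[:,:2].astype(np.float32)))
print(blobs and [(cv2.minEnclosingCircle(px2w("top",k.reshape(-1,2),z)[:,:2].astype(np.float32))) for k,z in ((blobs(t,(0,0,110),(180,60,255),(420,155,525,255))[0],16),(blobs(t,(8,80,70),(22,230,250),(445,180,500,235))[0],18))])
```

```text
cookie [ 582.9 -354.5   55.9] along 0.6 side 1.3
[ 487.86646766 -193.99647347  134.94297954] [ 0.05850378 -0.27381038 -1.1986722 ] [-0.48793346 -0.30386833  0.00843765] [ 1.03724939  1.07582762 -1.12256454  1.56629772  0.54441674  1.34370682
  0.40358911]
plate ((578.9052124023438, -353.685546875), 111.65869140625)Traceback (most recent call last):
  File "<stdin>", line 5, in <module>
IndexError: list index out of range
```

Request:
apply_moves(targets=[[0,-0.1,0,0,0,-0.5],[0,0,0,0,0,-1],[0,0,0,0,0,-1],[0,0,0,0,0,-1],[-0.5,0,0.05,0,0,0],[-0.6,0,0.1,0,0,0],[-0.6,0,0.1,0,0,0],[-0.6,0,0.1,0,0,0],[-0.5,0,0,0,0,0],[0,0,0,0,0,0]])

```text
clock: 34.67
eef_pos: [440.2, -91.7, 138.3]
tool_rot: [-1.573, 0.002, -1.009]
force: [0.1, -0.0, -0.9]
width: 18.9
```

Run:
```python
from plan import *
go([440,-90,26],downR(np.radians(32)));S=read_state();print(S["qpos"],S["force"])
```

```text
pos [440.2 -91.7 138.3] shift [-0.03  2.81  0.02] turn [ 0.01  0.02 -0.01]
[ 0.81616482  0.71267619 -1.03327773  2.13077066  0.87787571  0.81680708
 -0.21685033] [ 0.1458553  -0.0452976  -0.92862563]
```

Request:
apply_moves(targets=[[0,0.6,0,0,0,0],[0,0.7,0,0,0,0],[0,0.7,0,0,0,0],[0,0.5,0,0,0,0],[0,0.25,0,0,0,0],[0,0,0,0,0,0]])

```text
clock: 35.42
eef_pos: [441.0, -93.0, 28.0]
tool_rot: [-1.572, 0.002, -1.012]
force: [-0.4, -0.1, -1.0]
width: 18.7
```

Request:
apply_moves(targets=[[0,0.07,0,0,0,0],[0,0.05,0,0,0,0],[0,0,0,0,0,0]])

```text
clock: 35.8
eef_pos: [441.1, -92.8, 23.9]
tool_rot: [-1.571, 0.001, -1.012]
force: [0.3, -0.6, -1.8]
width: 19.0
```

Request:
apply_moves(targets=[[0,0.04,0,0,0,0],[0,0,0,0,0,0]])

```text
clock: 36.05
eef_pos: [441.0, -92.7, 22.1]
tool_rot: [-1.572, 0.001, -1.012]
force: [-0.7, 0.4, -2.1]
width: 18.8
```

Request:
apply_moves(targets=[[0,0.04,0,0,0,0],[0,0.03,0,0,0,0],[0,0,0,0,0,0]])

```text
clock: 36.42
eef_pos: [440.9, -92.4, 19.7]
tool_rot: [-1.571, 0.001, -1.011]
force: [-1.9, 1.7, 4.8]
width: 18.9
```

Contact (about 6 N). Release slowly (partly open first), then fully and back off upwards.

Request:
apply_moves(targets=[[0,0,0,0,0,0],[0,0,0,0,0,0],[0,0,0,0,0,0],[0,0,0,0,0,0]], jaw=0.3)

```text
clock: 36.92
eef_pos: [441.0, -92.7, 19.2]
tool_rot: [-1.572, 0.001, -1.012]
force: [-0.5, -0.4, 0.3]
width: 55.5
```

Request:
apply_moves(targets=[[0,-0.3,0,0,0,0],[0,-0.7,0,0,0,0],[0,-1,0,0,0,0],[0,-1,0,0,0,0],[-0.5,-1,0,0,0,0],[-0.5,-0.5,0,0,0,0],[0,0,0.8,0,0,0],[0,0,0.8,0,0,0],[0,0,0.8,0,0,0],[0,0,0.8,0,0,0],[0,0,0,0,0,0]])

```text
clock: 38.3
eef_pos: [529.9, 11.0, 199.2]
tool_rot: [-1.569, 0.002, -1.01]
force: [-0.1, -0.2, -0.4]
width: 55.2
```

Run:
```python
from plan import *
s=cookie(18);t=get_image("top");S=read_state();print(S["clock"],S["eef_pos"],S["force"])
cv2.imwrite("pics/e5.png",np.hstack([cv2.resize(t[100:330,300:530],(400,400)),cv2.resize(s[110:390,80:360],(400,400))])[:,:,::-1])
```

```text
cookie [ 582.9 -354.5   55.9] along 0.5 side 1.3
38.4 [527.6840627    8.95717398 198.82232922] [-0.14134824 -0.66116667 -0.20272555]
```

View pics/e5.png

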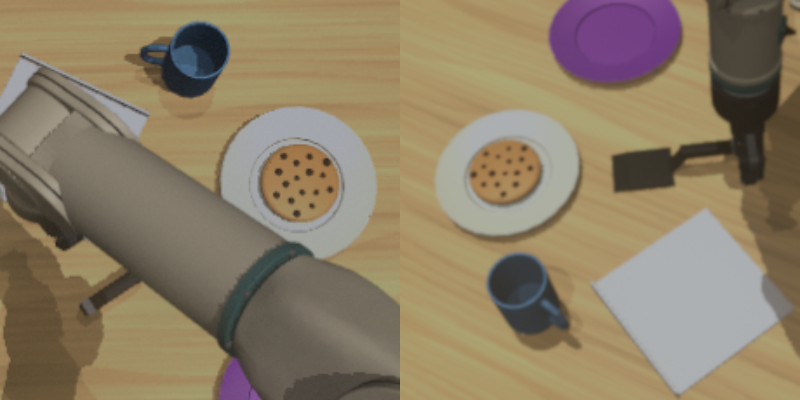

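The last view shows the cookie flat and chip side up at the centre of the white plate, about (300,183) in the top crop and (506,170) in the scene crop. The lifter lies flat on the desk at (650,165) in the scene crop. The mug hasn't moved and the hand is clear, so I'm handing in.

```bash
python3 -c "
from cell import *
print(finish_job())"
```

```text
the job is handed in; nothing more can be done
None
```

The job is done and handed in at about 38 s of the 72 s allowed. I drew the lifter out from under the riser by its blade, laid it on the desk and let go. I then took it by the handle, slid it under the cookie with the cookie backed against the sheet's lip, and carried the cookie to the plate. The blade was tipped to ease the cookie off, and the lifter was then laid flat on the desk.

**Last checks:**
- **Cookie:** it lies flat and right way up, about 4 mm from the plate's centre as measured from the scene camera. An unchanged repeat reading was taken about 5 s later, just before hand-in.
- **Lifter:** the final picture shows it lying flat on the desk, let go.
- **Mug and hand:** the mug looks unmoved in the final picture. The hand was clear of everything, with almost no force on it.
- **Forces:** no reading I took passed about 8 N.

**What disagreed or failed:**
- While the cookie was on the blade, the scene view put it 5–9 mm to one side. I corrected by about 5 mm and the final position came out well.
- My last numeric check of the plate and cookie from the top camera failed, because the arm was in the way, so the 4 mm figure rests on the scene camera only.
- The riser and stapler were not in the last picture. No force suggesting contact with them showed up at any point.

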